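Hold a spring clip open over the record card

TASK

On the hearing-test cart, lift the canister by its handle off the pad of the record stand and set it upright wholly on the cork coaster, and let go of it. Then squeeze the paddles of the spring clip that sits on the organiser's back plate, take it off, and hold it wide open astride the middle of the record card's top edge, square to the card, one jaw on each side and reaching at least a centimetre below the edge, without touching the card, ready for a colleague to slip the printout in. Finish while still holding the clip gaping there in the gripper; leave everything else where it stands.

Things in the scene. Friction and masses are not known exactly. Their poses are not given: they have to be found in the camera images.
- stand: record stand, fixed: white base 150 x 150, 12 high, on it an upright brown pressboard card (3 thick along the stand's x, 116 wide along its y, top edge 120 above the work surface), its foot held between two white strips up to 32 above the work surface, at the stand's -x side; the canister's pad takes the +x side. Origin on the work surface, 5 to the -x side of the base's centre. Sizes in mm
- card_edge (a point): middle of the card's top edge, 120 above the work surface and 55 from the stand's origin towards the stand's -x. Axes as the stand's: x across the card (its normal), y along the edge, z up. Sizes in mm
- pad (a point): centre of the flat pad on top of the base (12 above the work surface) on which the canister stands at first. Sizes in mm
- canister: clear round canister of ear tips, 76 across at its aluminium lid, 85 tall to the top of the lid, about 0.26 kg (varies), with a rigid handle above the lid. Origin: centre of its underside; z up; x along the handle bar. Sizes in mm
- handle (a point): middle of the canister's black handle bar, 129 above the canister's underside. The bar runs along the canister's x: 72 long, 14 wide (along the canister's y), 12 high; 38 free below it down to the lid; it stands on two thin wires 64 apart, so pinch it in the middle across its width. Sizes in mm
- coaster: round cork coaster, fixed, 130 across, 4 thick. Origin: centre of its underside. Sizes in mm
- organiser: white desk organiser, fixed: low tray 85 (along x) x 130 (along y), walls 30 high, with an upright plate 4 thick across its x, 130 long along its y, top edge 70 above the work surface, that the clip bites. Origin on the work surface under the plate. Sizes in mm
- plate_edge (a point): middle of the plate's top edge. Sizes in mm
- clip: dark steel spring clip, about 90 tall, 30 wide along its y, 65 g: two hinged halves, jaws down, flat paddles up. Origin: centre of the hinge, at first about 18 above the plate's edge; hinge pin along y (along that edge while parked); x across the jaws, the paddles' squeezing line; z up. The frame is the +x half's: it tilts up to 0.3 rad about y as the clip opens. Sizes in mm
- paddle_a (a point): top outer edge of the +x paddle (the other mirrors it). Paddles 30 wide, 40 tall. At rest a V: 56 over the outer faces at the top, 44 above the hinge. Squeezed to the stop they stand upright and parallel, 28 over the outer faces, 10 to 50 above the hinge. Grip them about 31 above the hinge; the hinge may slip down by up to 6 as the clip opens. Sizes in mm
- clip_jaw (a joint): opening of the clip in rad: 0 jaws shut (2 apart), about 0.06 biting the plate, 0.6 fully open against a stop (24 apart at the tips). A spring shuts it: about 3 N at the paddles starts to open it, 8 N reaches the stop, so a plain firm grip of 20 N or more opens it fully. Sizes in mm
- tip_a (a point): inner edge of the lower end of the +x jaw, 38 below the hinge (36 when fully open); at first about 20 below the plate's edge. Each jaw is 8 thick here. The space between the open jaws narrows upwards to the hinge pin (9 across). Sizes in mm
- tip_b (a point): inner edge of the lower end of the -x jaw. Sizes in mm
- coupler: bystander, not to be disturbed: aluminium cylinder 40 across, 42 tall. Origin: centre of its underside. Sizes in mm
- sanitiser: bystander, not to be disturbed: white bottle with a cap, 52 across, 105 tall. Origin: centre of its underside. Sizes in mm
- mug: bystander, not to be disturbed: white mug, 76 across, 85 tall. Origin: centre of its underside. Sizes in mm
- tip_jar: bystander, not to be disturbed: small clear jar, 48 across, 55 tall. Origin: centre of its underside. Sizes in mm
- tape: bystander, not to be disturbed: roll of white tape lying flat, 60 across, 20 tall. Origin: centre of its underside. Sizes in mm
- mouse: bystander, not to be disturbed: white computer mouse, 95 x 56 x 24. Origin: centre of its underside. Sizes in mm
Not all that is in view belongs to the job. What is shaped like the organiser but purple or red is not meant. There is more than one size of the clip; the job needs the larger.

How it is judged:
By the outcome, as a careful person would: the job done as asked, in the order asked, and still so for the second after the job is handed in, while the arm keeps its last pose, push and grip.
It also fails if it takes over 54 s, if anything falls off the work surface, if the arm or the gripper's body presses on something with over 40 N, if the wrist force passes 120 N, or if a joint passes its speed limit or range.

ROBOT

A 6-joint arm with a two-finger parallel gripper is mounted at the origin on the work surface. World frame = base frame: x ahead of the robot, y to its left, z up, the work surface at z = 0. Lengths are in mm, angles in degrees, forces in N, time in s.
With the tool pointing down it reaches from about 300 to 850 mm from the base axis. Payload 4.2 kg.
Tool frame: the origin (TCP) lies midway between the tips of the shut fingers; the grasp point (between the pads) lies 19 mm behind it; z points along the fingers, y is the line along which they close (so a half turn about z gives the same grasp; the last joint's range is limited). The gripper opens to 91 mm and grips with 3 to 60 N. Pads are 32 mm wide; open, the fingers measure 118 mm over their backs; the gripper's body (76 mm by 178 mm) begins 60 mm behind the grasp point.
Start: joints at [-70.703, 18.312, 89.639, -0, 72.044, -1.146], TCP at [200.839, -538.802, 213.976] pointing down, gripper open.
Joint ranges: [-177.97, 177.97], [-48.28, 115.42], [12.27, 149.76], [-77.06, 257.06], [2.81, 150.46], [-146.56, 146.56]. Speed limits (degrees/s): [147.25, 147.25, 180, 180, 180, 180].

INTERFACE

Orientations are given as [roll, pitch, yaw] about the fixed x, y, z axes, in that order (R = Rz(yaw) Ry(pitch) Rx(roll)).
In Python, from workcell import env gives the robot as it stands.
- The arm moves only by the shell command python3 -m jog 'ROWS' [FORCE]. ROWS is a JSON object of lists of equal length, an entry for each row: "jaw": the finger opening in mm, from 0 to 91.2; "slide": the shift along the tool's x, y, z in units of 30 mm (1.0 is 30 mm), a list of three; "spin": the turn about the tool's z in units of 8 degrees (1.0 is 8 degrees). In form: {"jaw": [jaw, ...], "slide": [[dx, dy, dz], ...], "spin": [spin, ...]}. A call has 1 to 10 rows; each row shifts and turns the commanded pose from where the row before left it, along the tool's axes as they then stand; what a row does not reach is not made up. A row lasts 1/10 s, in which the tool goes at most 50 mm and 8.59 degrees, less where a joint would pass 70% of its speed; a pose out of reach is approached as far as the arm can. A call is refused whole if a number of a shift passes 1 or a number of a turn 1, either way. A call with a gripper value outside its range is refused whole. The fingers move at their own pace and stop on an object; FORCE is the grip in N (left out, the last holds). Time passes only in rows, so rows that do not move let the fingers close. It gives the time, the measured TCP pose, the force, the opening and the grip force at its end, in the units of the state.
- env.state(): the state, without advancing time (a new reading comes with each control period).
- env.grab_frame(name): name is "scene" or "top" or "wrist"; returns the picture (384x512x3 uint8, red, green, blue); there is no depth.
- env.camera_model(name): a dict with "fx", "fy", "cx", "cy" (pixels), "camera_from_world" (4x4, takes a point from world to camera coordinates). Camera axes: x right, y up, looking along -z (the intrinsics and any distortion apply to the point x, -y, -z); pixel columns grow to the right and rows downward; lengths in mm; the calibration is good to about 2 mm. A picture is of the moment at which its call begins: read the wrist's pose just before it. camera_model takes no time and is no camera call; for the wrist camera it gives the pose at the moment of the call.
- env.job_done(): hands the job in; it is judged then, once.
The state is a dict: "time_s": time; "qpos": joint angles; "qvel": joint speeds; "effort": joint torques, N m; "ee_pos": TCP position; "ee_rot": TCP orientation; "force": force on the tool from outside, world axes, zero at the start; "torque": the same for the moment, N m; "gripper_width": finger opening in mm; "gripper_force": force on a finger pad.
Only numpy, scipy, OpenCV 4.12 (cv2) and the standard library are available. Lean on these libraries where they do the work, as an engineer would, in place of code of your own. Each camera call takes 0.05 s, during which the arm holds its last target. There are 200 camera calls.

## Working session

There is one attempt and no reset: what is moved stays moved. The work goes in short steps, Python scripts to look and compute and a shell command to move; the robot and the scene stay as the last step left them, time stands still between calls to the robot, and variables do not carry over. Pictures are saved under pics/ and viewed, at most 14 in all, crops included, and the job is handed in when it is done.

```bash
mkdir -p pics; ls
python3 - <<'E'
from workcell import env
import cv2, numpy as np
for n in ["scene","top","wrist"]:
    m=env.camera_model(n); f=env.grab_frame(n)
    cv2.imwrite(f"pics/{n}0.png",f[:,:,::-1])
    print(n,{k:(np.round(v,3).tolist() if not isinstance(v,str) else v) for k,v in m.items()})
a=cv2.imread("pics/scene0.png")
cv2.imwrite("pics/s.png",cv2.resize(a,(800,600),interpolation=cv2.INTER_CUBIC))
a=cv2.imread("pics/top0.png")
cv2.imwrite("pics/t.png",cv2.resize(a,(800,600),interpolation=cv2.INTER_CUBIC))
print(env.state())
E
```

```text
pics
scene {'fx': 403.535, 'fy': 403.535, 'cx': 251.57, 'cy': 187.814, 'camera_from_world': [[0.743, 0.67, -0.011, -330.069], [-0.525, 0.592, 0.611, 181.924], [0.415, -0.448, 0.792, -1360.677], [0.0, 0.0, 0.0, 1.0]]}
top {'fx': 372.652, 'fy': 372.652, 'cx': 259.532, 'cy': 188.529, 'camera_from_world': [[-0.008, -1.0, 0.005, -9.953], [0.995, -0.007, 0.096, -434.034], [-0.096, 0.006, 0.995, -1155.769], [0.0, 0.0, 0.0, 1.0]]}
wrist {'fx': 318.761, 'fy': 318.761, 'cx': 249.6, 'cy': 188.012, 'camera_from_world': [[0.35, -0.937, -0.003, -574.095], [0.897, 0.336, -0.287, 33.234], [0.27, 0.098, 0.958, -391.695], [0.0, 0.0, 0.0, 1.0]]}
{'time_s': 0.15, 'qpos': array([-7.07038647e+01,  1.83416109e+01,  8.96896962e+01, -1.88913486e-03,
        7.20424804e+01, -1.14406513e+00]), 'qvel': array([-0.02968037, -0.07882089, -0.20626232,  0.00634233,  0.03951994,
       -0.03431104]), 'effort': array([ 4.54715109e-04, -4.12773764e+01, -2.32155651e+01,  7.27494154e-02,
        4.33973665e-02, -9.42219981e-05]), 'ee_pos': array([ 200.69334266, -538.44507712,  213.33404142]), 'ee_rot': array([-1.79926191e+02,  3.22728249e-04,  2.04407843e+01]), 'force': array([ 0.24495817, -0.74911701, -0.47023947]), 'torque': array([-0.1189642 ,  0.01144152,  0.01035521]), 'gripper_force': 0.0, 'gripper_width': 91.2918224435645}
```

View pics/s.png

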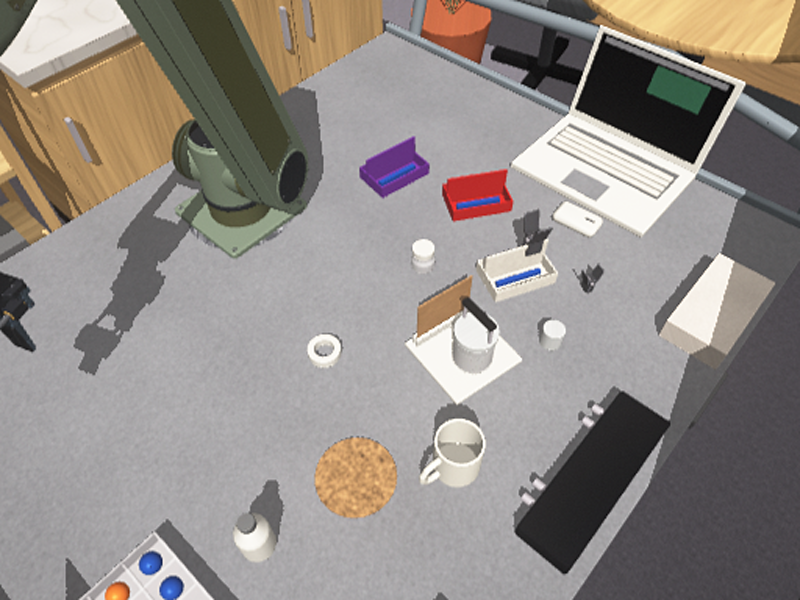

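View pics/t.png

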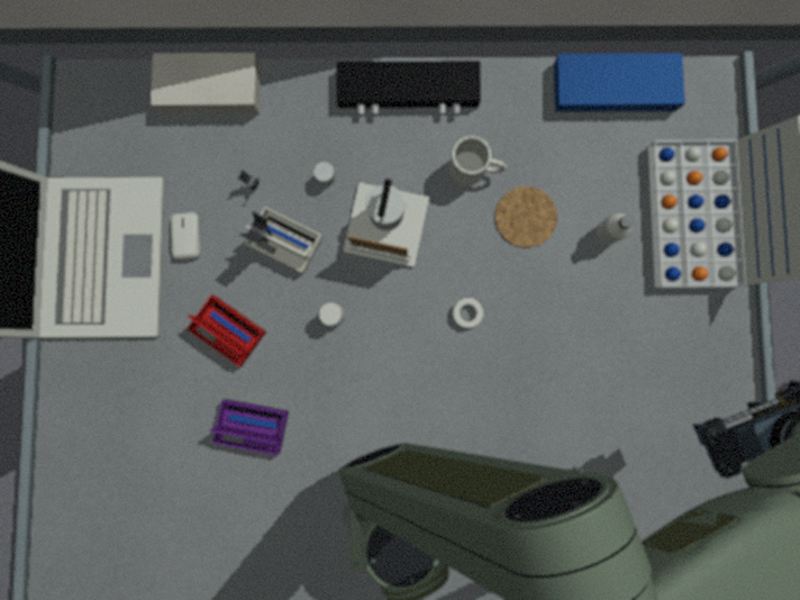

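The scene view shows the organiser with the clip at (535,240), the canister on the stand at (475,340) and the coaster at (356,476). The top view has them at (282,240), (388,205) and (526,216). I'll enlarge both.

```bash
cat > h.py <<'E'
import numpy as np, cv2, sys
from workcell import env
from scipy.optimize import least_squares
def proj(m,P):
    P=np.atleast_2d(P); T=np.array(m["camera_from_world"]); c=P@T[:3,:3].T+T[:3,3]
    return np.c_[m["cx"]+m["fx"]*c[:,0]/-c[:,2], m["cy"]-m["fy"]*c[:,1]/-c[:,2]]
def onz(m,uv,z):
    T=np.array(m["camera_from_world"]);R=T[:3,:3];o=-R.T@T[:3,3]
    d=R.T@np.array([(uv[0]-m["cx"])/m["fx"],-(uv[1]-m["cy"])/m["fy"],-1]); return o+d*(z-o[2])/d[2]
def tri(ms,uvs):
    f=lambda p:np.concatenate([proj(m,p)[0]-uv for m,uv in zip(ms,uvs)])
    s=least_squares(f,[500,0,50.]); return s.x, np.abs(s.fun).max()
E
python3 - <<'E'
import cv2
a=cv2.imread("pics/top0.png")[85:185,150:283]
cv2.imwrite("pics/t2.png",cv2.resize(a,None,fx=6,fy=6,interpolation=cv2.INTER_CUBIC))
a=cv2.imread("pics/scene0.png")[125:260,255:390]
b=cv2.resize(a,(600,600),interpolation=cv2.INTER_CUBIC)
cv2.imwrite("pics/s2.png",b)
E
```

```text
(no output)
```

View pics/t2.png

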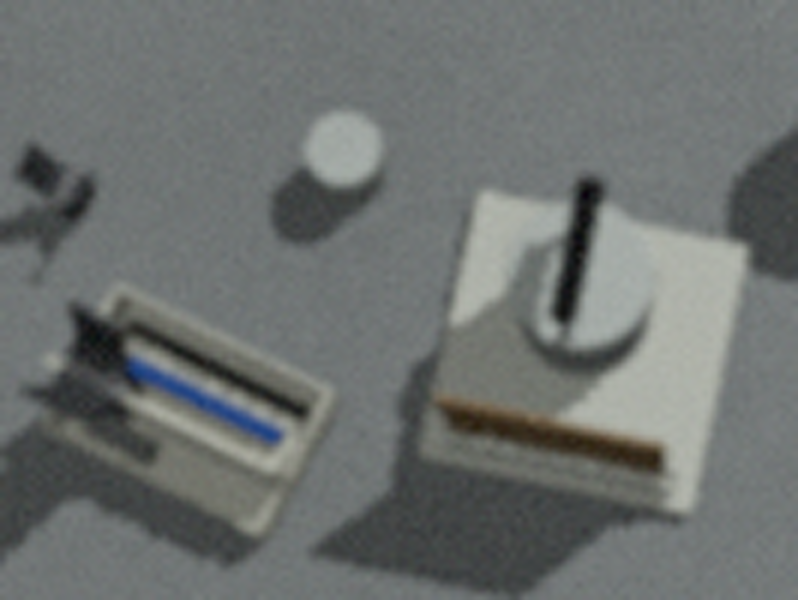

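View pics/s2.png

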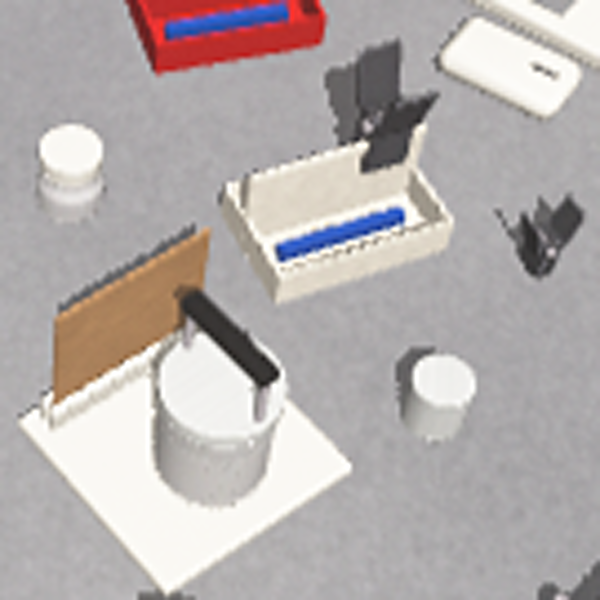

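The crops are clear. In the top crop the bar ends are at (588,182) and (563,318), the base corners at (482,190), (748,245), (690,515) and (420,458), and the card top at (437,400)–(663,445). In the scene crop the bar runs (190,295)–(268,378), the card top (57,315)–(210,232) and the plate top (250,180)–(425,128).

Run:
```python
from h import *
mt,ms=env.camera_model("top"),env.camera_model("scene")
T=lambda u,v:((u+.5)/6-.5+150,(v+.5)/6-.5+85)
S=lambda u,v:((u+.5)/4.4444-.5+255,(v+.5)/4.4444-.5+125)
F=lambda u,v:((u+.5)*.64-.5,(v+.5)*.64-.5)
r=lambda x:np.round(x,1)
print("bar top",[r(onz(mt,T(*p),147)) for p in[(588,182),(563,318)]],"scene",[r(onz(ms,S(*p),147)) for p in[(190,292),(268,377)]])
b=[onz(mt,T(*p),12) for p in[(482,190),(748,245),(690,515),(420,458)]]
print("base T",r(b),"mean",r(np.mean(b,0)))
print("base S",[r(onz(ms,S(*p),12)) for p in[(170,590),(350,466),(20,423)]])
print("card T",[r(onz(mt,T(*p),120)) for p in[(437,402),(663,447)]],"S",[r(onz(ms,S(*p),120)) for p in[(57,315),(210,232)]])
print("coaster",r(onz(mt,F(526,216),4)),r(onz(ms,F(356,475),4)))
print("plate S",[r(onz(ms,S(*p),70)) for p in[(248,180),(425,128)]],"T",r(onz(mt,T(281,470),70)))
print("tray z30 T",[r(onz(mt,T(*p),30)) for p in[(120,287),(334,388),(265,537)]],"S",[r(onz(ms,S(*p),30)) for p in[(272,277),(453,220)]])
print("camT",r(onz(mt,(0,0),1160)))
# clip paddles
print("padA near corners S z~130", [r(onz(ms,S(*p),130)) for p in[(393,92),(440,95),(360,50),(400,40)]])
print("padT z130",[r(onz(mt,T(*p),130)) for p in[(75,308),(25,392)]])
for n,x,y,h in[]:pass
for n,p,z in[("mug",(470,158),85),("coupler",(323,173),42),("san",(620,222),105),("jar?",(330,315),55),("tape",(467,314),20)]:print(n,r(onz(mt,F(*p),z)))
```

```text
bar top [array([634.4,  20. , 147. ]), array([568.2,  32.2, 147. ])] scene [array([570.2,  36.4, 147. ]), array([638.6,  18.5, 147. ])]
base T [[670.9  80.7  12. ]
 [639.6 -62.6  12. ]
 [492.9 -30.   12. ]
 [524.6 113.9  12. ]] mean [582.   25.5  12. ]
base S [array([642.5, -57.6,  12. ]), array([672.2,  83.5,  12. ]), array([498.8, -28.4,  12. ])]
card T [array([533.5,  94.6, 120. ]), array([510.5, -15.1, 120. ])] S [array([511.5, -10.8, 120. ]), array([540. ,  98.1, 120. ])]
coaster [ 598.4 -264.7    4. ] [ 600.1 -260.2    4. ]
plate S [array([509.9, 184.7,  70. ]), array([570.8, 300.1,  70. ])] T [509.  178.4  70. ]
tray z30 T [array([614.2, 270.9,  30. ]), array([559.2, 157.4,  30. ]), array([480.2, 193.1,  30. ])] S [array([554.6, 158.2,  30. ]), array([616.5, 277.9,  30. ])]
camT [ 341.3   16.7 1160. ]
padA near corners S z~130 [array([560.9, 259.2, 130. ]), array([584.6, 276.7, 130. ]), array([523.7, 276.3, 130. ]), array([537.9, 301.1, 130. ])]
padT z130 [array([578.8, 268.6, 130. ]), array([537.8, 292. , 130. ])]
mug [ 695.7 -140.7   85. ]
coupler [681.  152.4  42. ]
san [ 562.  -421.4  105. ]
jar? [392.2 135.3  55. ]
tape [ 394.3 -136.5   20. ]
```

```bash
cat >> h.py <<'E'
def plan(pos,yaw):
    s=env.state(); y0=s["ee_rot"][2]; d=(y0-yaw+180)%360-180; a=np.radians(yaw); v=np.array(pos)-s["ee_pos"]
    print("t",round(s["time_s"],2),"at",np.round(s["ee_pos"],1),np.round(s["ee_rot"],1),"F",np.round(s["force"],1),"w",round(s["gripper_width"],1),round(s["gripper_force"],1),"j",np.round(s["qpos"],0))
    print("spin units",round(d/8,3)," then slide units",np.round([v@[np.cos(a),np.sin(a),0]/30,v@[np.sin(a),-np.cos(a),0]/30,-v[2]/30],3))
E
python3 -m jog '{"jaw":[91,91,91,91,91],"slide":[[0,0,0],[0,0,0],[0,0,0],[0,0,0],[0,0,0]],"spin":[0.83,0.83,0.83,0.83,0.83]}'
python3 -m jog '{"jaw":[91,91,91,91,91,91,91,91,91,91],"slide":[[0.4,-1,0],[0.4,-1,0],[0.4,-1,0],[0.4,-1,0],[0.4,-1,0],[0.4,-1,0],[0.4,-1,0],[0.4,-1,0],[0.4,-1,0],[0.4,-1,0]],"spin":[0,0,0,0,0,0,0,0,0,0]}'
python3 -c "from h import *;plan([602.5,27,205],-12.8)"
```

```text
time_s: 0.65
ee_pos: [200.8, -538.6, 213.6]
ee_rot: [-180.0, 0.0, -13.0]
force: [-0.0, -0.2, 0.2]
gripper_width: 91.4
gripper_force: 0.0
time_s: 1.65
ee_pos: [384.6, -271.4, 213.8]
ee_rot: [-180.0, 0.0, -12.8]
force: [1.1, 0.6, -0.4]
gripper_width: 91.0
gripper_force: 0.0
t 1.65 at [ 384.6 -271.4  213.8] [-180.     0.   -12.8] F [ 1.1  0.6 -0.4] w 91.0 0.0 j [-37.   9. 102.  -0.  69.  66.]
spin units 0.005  then slide units [  4.881 -11.31    0.294]
```

```bash
python3 -m jog '{"jaw":[91,91,91,91,91,91,91,91,91,91],"slide":[[0.5,-1,0],[0.5,-1,0],[0.5,-1,0],[0.5,-1,0],[0.5,-1,0],[0.5,-1,0],[0.5,-1,0],[0.5,-1,0],[0.5,-1,0],[0.4,-1,0]],"spin":[0,0,0,0,0,0,0,0,0,0]}'
python3 -m jog '{"jaw":[91,91,91],"slide":[[0,-1,0],[0,-0.2,0],[0,0,0]],"spin":[0,0,0]}'
python3 - <<'E'
from h import *
plan([602.5,27,205],-12.8)
m=env.camera_model("wrist"); f=env.grab_frame("wrist")
for n,P in dict(e1=[569,34,147],e2=[636.5,19,147],cardA=[536.7,96.3,120],cardB=[511,-13,120],plA=[510,182,70],plB=[570,299,70],tcp=env.state()["ee_pos"]).items(): print(n,proj(m,P)[0].round(0)*1.5625)
cv2.imwrite("pics/w1.png",cv2.resize(f[:,:,::-1],(800,600),interpolation=cv2.INTER_CUBIC))
import pickle;pickle.dump(m,open("w1.pkl","wb"))
E
```

```text
time_s: 2.65
ee_pos: [594.5, -11.4, 213.5]
ee_rot: [180.0, 0.0, -12.7]
force: [0.3, -0.9, 0.7]
gripper_width: 91.5
gripper_force: 0.0
time_s: 2.95
ee_pos: [601.5, 23.1, 213.5]
ee_rot: [180.0, 0.1, -12.6]
force: [-1.1, -0.4, 0.5]
gripper_width: 91.2
gripper_force: 0.0
t 2.95 at [601.5  23.1 213.5] [ 1.80e+02  1.00e-01 -1.26e+01] F [-1.1 -0.4  0.5] w 91.2 0.0 j [  1.  21.  86.  -0.  73. 104.]
spin units 0.019  then slide units [ 0.005 -0.133  0.282]
e1 [382.8125 375.    ]
e2 [381.25 243.75]
cardA [293.75   423.4375]
cardB [481.25 425.  ]
plA [201.5625 440.625 ]
plB [ 15.625 400.   ]
tcp [392.1875 371.875 ]
```

View pics/w1.png

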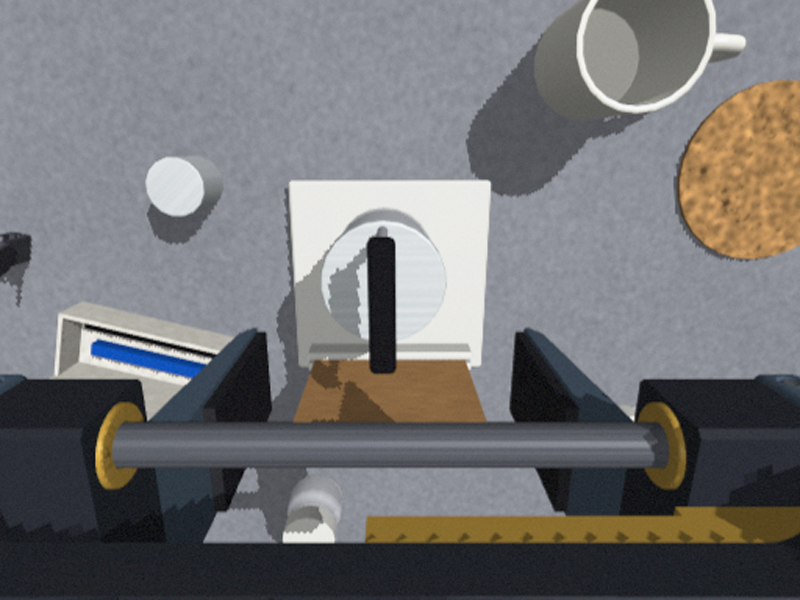

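The bar shows at (382, 238–373), which matches the prediction to about 1 mm, so I'll grasp it.

```bash
python3 -m jog '{"jaw":[60,50,50,50,50,0,0,0,0,0],"slide":[[0.03,-0.13,0.9],[0,0,0.9],[0,0,0.8],[0,0,0.45],[0,0,0],[0,0,0],[0,0,0],[0,0,0],[0,0,0],[0,0,0]],"spin":[0,0,0,0,0,0,0,0,0,0]}' 35
python3 -m jog '{"jaw":[0,0,0,0,0],"slide":[[0,0,0],[0,0,0],[0,0,-0.1],[0,0,-0.2],[0,0,-0.3]],"spin":[0,0,0,0,0]}'
```

```text
time_s: 4.0
ee_pos: [603.7, 26.3, 123.0]
ee_rot: [-180.0, -0.1, -12.8]
force: [0.4, 0.3, 0.9]
gripper_width: 14.2
gripper_force: 10.8
time_s: 4.5
ee_pos: [602.6, 26.0, 139.9]
ee_rot: [179.9, 0.1, -12.8]
force: [-0.7, -0.0, -3.9]
gripper_width: 13.5
gripper_force: 35.0
```

```bash
python3 -m jog '{"jaw":[0,0,0,0,0],"slide":[[0,0,-0.6],[0,0,-0.6],[0,0,-0.6],[0,0,-0.5],[0,0,-0.2]],"spin":[0,0,0,0,0]}'
python3 -c "from h import *;plan([599,-262.5,215],-12.8)"
```

```text
time_s: 5.0
ee_pos: [604.2, 26.1, 217.6]
ee_rot: [-180.0, -0.2, -12.8]
force: [0.2, -0.2, -3.6]
gripper_width: 13.6
gripper_force: 35.0
t 5.0 at [604.2  26.1 217.6] [-180.    -0.2  -12.8] F [ 0.2 -0.2 -3.6] w 13.6 35.0 j [  1.  21.  85.  -0.  74. 104.]
spin units 0.005  then slide units [1.963 9.419 0.088]
```

```bash
python3 -m jog '{"jaw":[0,0,0,0,0,0,0,0,0,0],"slide":[[0.04,0.2,0],[0.08,0.4,0],[0.12,0.6,0],[0.17,0.8,0],[0.17,0.8,0],[0.17,0.8,0],[0.17,0.8,0],[0.17,0.8,0],[0.17,0.8,0],[0.17,0.8,0]],"spin":[0,0,0,0,0,0,0,0,0,0]}'
python3 -m jog '{"jaw":[0,0,0,0,0,0,0],"slide":[[0.17,0.8,0],[0.16,0.7,0],[0.14,0.5,0],[0.12,0.3,0],[0.08,0.2,0],[0.03,0.12,0],[0,0,0]],"spin":[0,0,0,0,0,0,0]}'
python3 - <<'E'
from h import *
plan([599,-262.5,116],-12.8)
m=env.camera_model("wrist"); f=env.grab_frame("wrist")
for c in [(599,-262.5,4)]:
    a=np.linspace(0,6.28,9); print((proj(m,np.c_[599+65*np.cos(a),-262.5+65*np.sin(a),4+0*a])*1.5625).round(0).tolist())
cv2.imwrite("pics/w2.png",cv2.resize(f[:,:,::-1],(800,600),interpolation=cv2.INTER_CUBIC))
E
```

```text
time_s: 6.0
ee_pos: [599.1, -184.3, 214.1]
ee_rot: [180.0, 0.2, -12.8]
force: [0.4, -1.3, -3.2]
gripper_width: 13.9
gripper_force: 35.0
time_s: 6.7
ee_pos: [603.4, -263.4, 215.3]
ee_rot: [-180.0, 0.0, -12.7]
force: [0.5, -0.1, -3.6]
gripper_width: 13.5
gripper_force: 35.0
t 6.7 at [ 603.4 -263.4  215.3] [-180.     0.   -12.7] F [ 0.5 -0.1 -3.6] w 13.5 35.0 j [-25.  26.  78.   0.  77.  78.]
spin units 0.007  then slide units [-1.490e-01  2.000e-03  3.311e+00]
[[371.0, 175.0], [318.0, 214.0], [310.0, 276.0], [347.0, 324.0], [407.0, 334.0], [458.0, 301.0], [472.0, 241.0], [436.0, 187.0], [371.0, 175.0]]
```

View pics/w2.png

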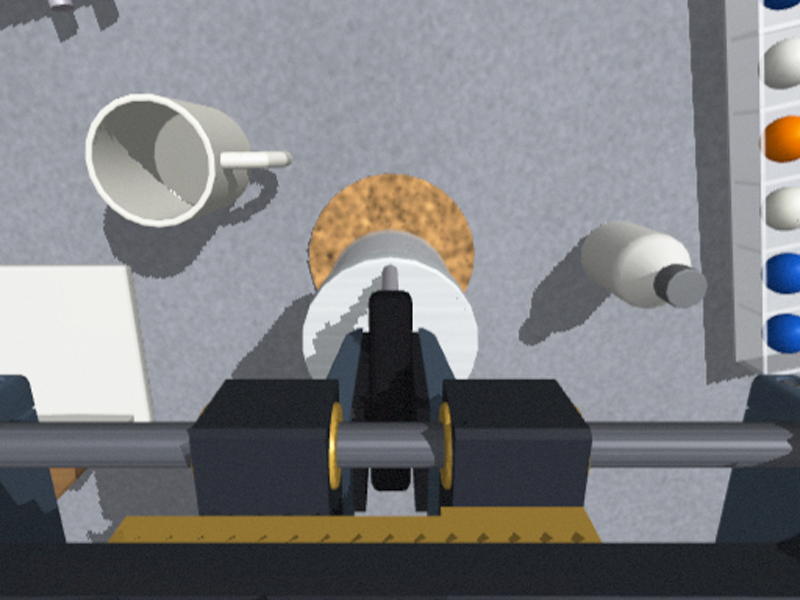

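The coaster spans columns 308–475 with its top at 173, which agrees with my estimate. Lowering now.

```bash
python3 -m jog '{"jaw":[0,0,0,0,0,0,0,0,0],"slide":[[-0.05,0,0.3],[-0.05,0,0.6],[-0.05,0,0.7],[0,0,0.7],[0,0,0.5],[0,0,0.25],[0,0,0.1],[0,0,0.05],[0,0,0]],"spin":[0,0,0,0,0,0,0,0,0]}'
```

```text
time_s: 7.65
ee_pos: [599.4, -262.7, 120.1]
ee_rot: [180.0, -0.1, -12.7]
force: [0.0, -0.0, -3.5]
gripper_width: 13.8
gripper_force: 35.0
```

```bash
python3 -m jog '{"jaw":[0,0,0,0,0],"slide":[[0,0,0.05],[0,0,0.05],[0,0,0.04],[0,0,0],[0,0,0]],"spin":[0,0,0,0,0]}'
```

```text
time_s: 8.15
ee_pos: [599.0, -262.6, 115.3]
ee_rot: [180.0, -0.0, -12.8]
force: [0.2, 0.6, -2.8]
gripper_width: 13.6
gripper_force: 35.0
```

```bash
python3 -m jog '{"jaw":[0,0,0],"slide":[[0,0,0.03],[0,0,0.03],[0,0,0]],"spin":[0,0,0]}'
```

```text
time_s: 8.45
ee_pos: [599.3, -262.6, 114.8]
ee_rot: [180.0, -0.1, -12.8]
force: [-0.9, 1.6, 4.5]
gripper_width: 13.6
gripper_force: 35.0
```

```bash
python3 -m jog '{"jaw":[18,24,40,50,50,50,50,50,50,50],"slide":[[0,0,0],[0,0,0],[0,0,0],[0,0,0],[0,0,-0.3],[0,0,-0.8],[0,0,-1],[0,0,-1],[0,0,-0.6],[0,0,-0.6]],"spin":[0,0,0,0,0,0,0,0,0,0]}'
python3 -m jog '{"jaw":[50,70,91,91,91,91,91,91,91,91],"slide":[[0,0,-0.6],[0,0,-0.6],[0,0,0],[0,0,0],[0,0,0],[0,0,0],[0,0,0],[0,0,0],[0,0,0],[0,0,0]],"spin":[0,0,-1,-1,-1,-1,-1,-1,-1,-1]}'
python3 - <<'E'
from h import *
f=env.grab_frame("scene"); cv2.imwrite("pics/s3.png",f[:,:,::-1])
plan([560,265,290],63)
E
```

```text
time_s: 9.45
ee_pos: [599.2, -262.7, 244.6]
ee_rot: [180.0, -0.1, -12.8]
force: [-0.1, -0.9, 0.1]
gripper_width: 50.1
gripper_force: 0.0
time_s: 10.45
ee_pos: [599.0, -262.7, 279.2]
ee_rot: [180.0, -0.0, 51.6]
force: [0.1, -0.9, -0.3]
gripper_width: 91.1
gripper_force: 0.0
t 10.5 at [ 599.  -262.6  279.2] [180.   -0.   51.8] F [ 0.4  0.2 -0.2] w 90.9 0.0 j [-25.  24.  72.  -0.  84.  14.]
spin units -1.403  then slide units [15.081 -9.141 -0.361]
```

View pics/s3.png

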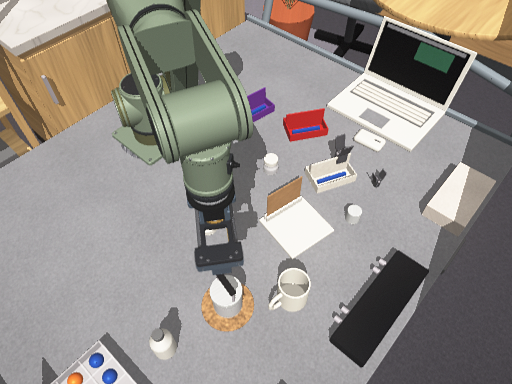

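The canister stands upright on the coaster at (228,300), inside the cork disc. Next is the clip.

```bash
python3 -m jog '{"jaw":[91,91,91,91,91,91,91,91,91,91],"slide":[[0,0,0],[0,0,0],[0.5,-0.3,0],[0.9,-0.65,0],[1,-0.7,0],[1,-0.7,0],[1,-0.7,0],[1,-0.7,0],[1,-0.7,0],[1,-0.7,0]],"spin":[-0.7,-0.7,0,0,0,0,0,0,0,0]}'
python3 -m jog '{"jaw":[91,91,91,91,91,91,91,91,91],"slide":[[1,-0.7,0],[1,-0.7,0],[1,-0.7,0],[1,-0.7,0],[1,-0.8,0.2],[0.6,-0.55,0.5],[0.4,-0.3,0.5],[0.1,-0.1,0.1],[0,0,0]],"spin":[0,0,0,0,0,0,0,0,0]}'
python3 - <<'E'
from h import *
plan([529,227,240],63.3)
m=env.camera_model("wrist"); f=env.grab_frame("wrist")
import pickle;pickle.dump(m,open("w3.pkl","wb"))
cv2.imwrite("pics/w3.png",cv2.resize(f[:,:,::-1],(800,600),interpolation=cv2.INTER_CUBIC))
print((proj(m,[[510,182,70],[570,299,70],[552,272,88],env.state()["ee_pos"]])*1.5625).round(0).tolist())
E
```

```text
time_s: 11.5
ee_pos: [563.7, 8.2, 279.0]
ee_rot: [180.0, -0.0, 62.2]
force: [0.4, 0.5, -0.0]
gripper_width: 90.8
gripper_force: 0.0
time_s: 12.4
ee_pos: [527.4, 231.7, 239.4]
ee_rot: [-180.0, 0.0, 62.4]
force: [0.0, -0.5, -0.1]
gripper_width: 90.9
gripper_force: 0.0
t 12.4 at [527.4 231.7 239.4] [-180.     0.    62.4] F [ 0.  -0.5 -0.1] w 90.9 0.0 j [23. 18. 87. -0. 75. 50.]
spin units -0.111  then slide units [-0.117  0.117 -0.021]
[[401.0, 335.0], [401.0, 147.0], [396.0, 200.0], [392.0, 373.0]]
```

View pics/w3.png

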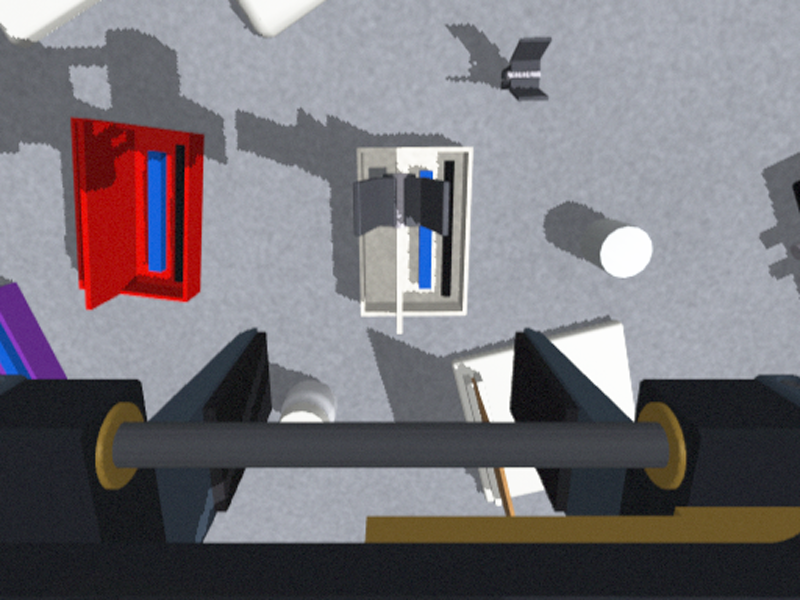

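The clip straddles the plate: outer paddle edges at columns 354 and 449, rows 180–235. The plate edge is at column 400, running vertical in the image.

Run:
```python
from h import *
import pickle; m=pickle.load(open("w3.pkl","rb"))
P=lambda u,v,z:onz(m,((u+.5)*.64-.5,(v+.5)*.64-.5),z)
for z in (129,132):
    c=[P(*p,z) for p in[(354,181),(354,234),(449,180),(449,236)]]
    print(z,np.round(c,1).tolist(),"mid",np.mean(c,0).round(1),"sep",np.linalg.norm((c[0]+c[1]-c[2]-c[3])/2).round(1),np.linalg.norm(c[0]-c[1]).round(1))
d=c[0]+c[1]-c[2]-c[3]; print("x angle",np.degrees(np.arctan2(-d[1],-d[0])))
a,b=P(400,333,70),P(400,148,70);print(a,b,(a+b)/2,np.linalg.norm(a-b),np.degrees(np.arctan2((b-a)[1],(b-a)[0])))
c=np.mean(c,0);plan([c[0],c[1],240],62.4)
# card
print("card", P(478,383,120))
```

```text
129 [[538.2, 296.1, 129.0], [524.1, 270.4, 129.0], [584.8, 272.5, 129.0], [571.3, 244.5, 129.0]] mid [554.6 270.9 129. ] sep 53.1 29.4
132 [[538.5, 296.2, 132.0], [524.5, 270.7, 132.0], [584.5, 272.8, 132.0], [571.3, 245.1, 132.0]] mid [554.7 271.2 132. ] sep 52.5 29.1
x angle -27.845786662852788
[510.22478148 184.23356158  70.        ] [569.32043566 299.16665016  70.        ] [539.77260857 241.70010587  70.        ] 129.23587424809617 62.78893155966542
t 12.45 at [528.1 231.2 240. ] [180.   -0.   62.4] F [ 0.4  0.4 -0.4] w 91.0 0.0 j [23. 18. 87. -0. 75. 50.]
spin units -0.001  then slide units [1.593 0.167 0.   ]
card [546.97070479 148.34185312 120.        ]
```

```bash
python3 -m jog '{"jaw":[91,91,91,91,91,91,91,91,91,91],"slide":[[0.8,0.08,0],[0.7,0.08,0.2],[0.09,0,0.6],[0,0,0.8],[0,0,0.8],[0,0,0.8],[0,0,0.7],[0,0,0.5],[0,0,0.27],[0,0,0]],"spin":[-0.05,0,0,0,0,0,0,0,0,0]}' 30
python3 -c "from h import *;plan([554.7,271.2,100],62.8)"
```

```text
time_s: 13.45
ee_pos: [554.7, 270.4, 99.1]
ee_rot: [-180.0, 0.0, 62.7]
force: [0.1, -0.1, 0.0]
gripper_width: 90.9
gripper_force: 0.0
t 13.45 at [554.7 270.4  99.1] [-180.     0.    62.7] F [ 0.1 -0.1  0. ] w 90.9 0.0 j [25. 27. 93. -0. 60. 52.]
spin units -0.007  then slide units [ 0.024 -0.011 -0.031]
```

```bash
python3 -m jog '{"jaw":[70,60,50,40,30,20,10,10,10,10],"slide":[[0,0,0],[0,0,0],[0,0,0],[0,0,0],[0,0,0],[0,0,0],[0,0,0],[0,0,0],[0,0,0],[0,0,0]],"spin":[0,0,0,0,0,0,0,0,0,0]}' 30
python3 -m jog '{"jaw":[10,10],"slide":[[0,0,0],[0,0,0]],"spin":[0,0]}'
```

```text
time_s: 14.45
ee_pos: [554.5, 271.2, 99.2]
ee_rot: [-180.0, 0.0, 62.8]
force: [-0.3, 0.4, -1.2]
gripper_width: 27.8
gripper_force: 30.0
time_s: 14.65
ee_pos: [554.5, 271.2, 99.3]
ee_rot: [180.0, 0.0, 62.8]
force: [-0.0, 0.4, -0.8]
gripper_width: 27.5
gripper_force: 30.0
```

Gripped at 28 mm, so the clip is fully open. Lifting it off.

```bash
python3 -m jog '{"jaw":[10,10,10,10,10,10,10,10,10,10],"slide":[[0,0,-0.1],[0,0,-0.2],[0,0,-0.3],[0,0,-0.4],[0,0,-0.5],[0,0,-0.6],[0,0,-0.7],[0,0,-0.7],[0,0,-0.3],[0,0,-0.1]],"spin":[0,0,0,0,0,0,0,0,0,0]}'
python3 -m jog '{"jaw":[10,10,10],"slide":[[0,0,0],[0,0,0],[0,0,0]],"spin":[-0.6,-0.6,-0.6]}'
python3 - <<'E'
from h import *
# card top edge mid from estimates: ends avg
ends=np.array([[[533.5,94.6],[510.5,-15.1]],[[540,98.1],[511.5,-10.8]]]).mean(0); print(ends, ends.mean(0))
b=np.array([[670.9,80.7],[639.6,-62.6],[492.9,-30],[524.6,113.9]]); a=np.radians(-12.8); u=np.array([np.cos(a),np.sin(a)])
print("from base", b.mean(0)-60*u)
plan([*ends.mean(0),200],77.2)
for n in("scene","wrist"):
    f=env.grab_frame(n); cv2.imwrite(f"pics/{n}4.png",f[:,:,::-1])
p=proj(env.camera_model("scene"),env.state()["ee_pos"])[0];print(p)
f=cv2.imread("pics/scene4.png");u0,v0=int(p[0])-60,int(p[1])-40
a=cv2.resize(f[v0:v0+100,u0:u0+120],(480,400),interpolation=cv2.INTER_CUBIC)
w=cv2.resize(cv2.imread("pics/wrist4.png"),None,fx=1.0,fy=1.0)[:,100:400]
c=np.zeros((400,780,3),np.uint8);c[:400,:480]=a;c[:384,480:]=w;cv2.imwrite("pics/c4.png",c);print(u0,v0)
E
```

```text
time_s: 15.65
ee_pos: [555.0, 271.5, 218.1]
ee_rot: [179.9, -0.1, 62.8]
force: [0.2, 0.3, -1.0]
gripper_width: 27.8
gripper_force: 30.0
time_s: 15.95
ee_pos: [553.9, 271.0, 215.3]
ee_rot: [-179.9, 0.1, 77.4]
force: [-0.8, -0.6, -0.0]
gripper_width: 27.6
gripper_force: 30.0
[[536.75  96.35]
 [511.   -12.95]] [523.875  41.7  ]
from base [523.49103874  38.79290986]
t 15.95 at [553.9 271.  215.3] [-1.799e+02  1.000e-01  7.740e+01] F [-0.8 -0.6 -0. ] w 27.6 30.0 j [25. 22. 84. -0. 74. 38.]
spin units 0.03  then slide units [-7.674  0.716  0.511]
[348.77412367 119.57100074]
288 79
```

View pics/c4.png

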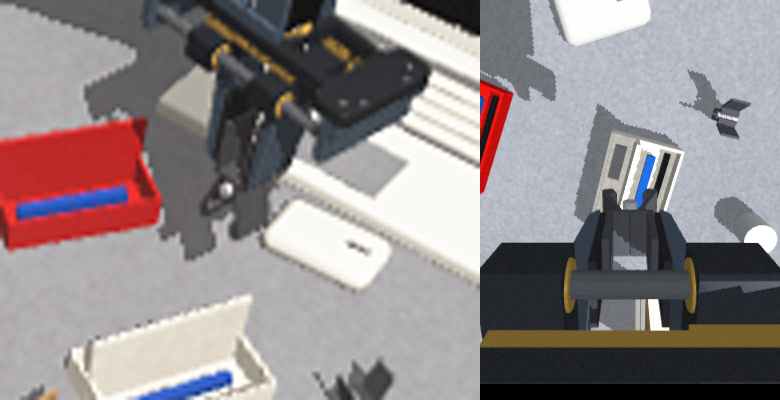

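The clip is held, with its hinge pin at scene pixel (344.5,126.5). I'll move past the card so the wrist camera sees its top edge.

```bash
python3 -m jog '{"jaw":[10,10,10,10,10,10,10,10,10,10],"slide":[[-0.4,0.02,0],[-0.8,0.06,0],[-1,0.08,0],[-1,0.08,0],[-1,0.08,0],[-1,0.08,0],[-1,0.08,0],[-1,0.08,0],[-1,0.08,0],[-1,0.08,0]],"spin":[0.03,0,0,0,0,0,0,0,0,0]}'
python3 -m jog '{"jaw":[10,10,10,10,10],"slide":[[-1,0,0],[-0.7,0,0],[-0.3,0,0],[-0.1,0,0],[0,0,0]],"spin":[0,0,0,0,0]}'
python3 - <<'E'
from h import *
import pickle
plan([499.5,-66,215],77.2)
m=env.camera_model("wrist"); f=env.grab_frame("wrist"); g=env.grab_frame("scene")
pickle.dump((m,env.state()["ee_pos"]),open("w5.pkl","wb"))
print("exp",(proj(m,[[536.75,96.35,120],[511,-12.95,120]])).round(0).tolist())
cv2.imwrite("pics/wrist5.png",f[:,:,::-1]);cv2.imwrite("pics/scene5.png",g[:,:,::-1])
p=proj(env.camera_model("scene"),env.state()["ee_pos"])[0].round();u0,v0=int(p[0])-35,int(p[1])-40
print(p,u0,v0)
c=np.zeros((600,800,3),np.uint8)
c[:480,:420]=cv2.resize(g[v0:v0+80,u0:u0+70,::-1],(420,480),interpolation=cv2.INTER_CUBIC)
c[:600,420:]=cv2.resize(f[80:330,170:330,::-1],(380,594),interpolation=cv2.INTER_CUBIC)[:600].repeat(1,0) if 0 else cv2.resize(f[80:330,170:328,::-1],(380,600),interpolation=cv2.INTER_CUBIC)
cv2.imwrite("pics/c5.png",c)
E
```

```text
time_s: 17.05
ee_pos: [512.5, -4.4, 216.2]
ee_rot: [-180.0, 0.0, 76.9]
force: [-0.6, -0.3, -0.0]
gripper_width: 27.7
gripper_force: 30.0
time_s: 17.55
ee_pos: [499.2, -63.8, 216.3]
ee_rot: [-180.0, -0.0, 77.0]
force: [-0.3, 0.3, -1.3]
gripper_width: 27.4
gripper_force: 30.0
t 17.55 at [499.2 -63.8 216.3] [-180.   -0.   77.] F [-0.3  0.3 -1.3] w 27.4 30.0 j [-9. 12. 98.  0. 70.  4.]
spin units -0.031  then slide units [-0.069  0.024  0.043]
exp [[251.0, -27.0], [250.0, 129.0]]
[250. 182.] 215 142
```

View pics/c5.png

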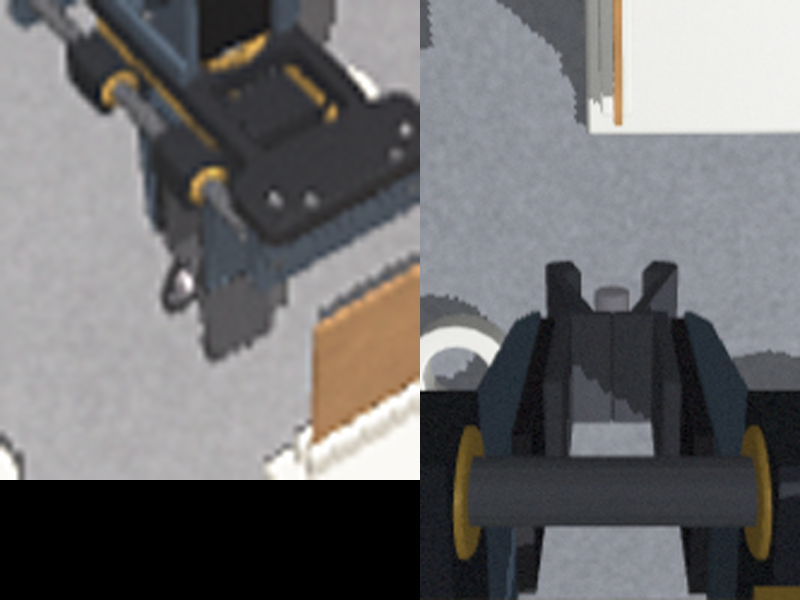

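Run:
```python
from h import *
import pickle
m,t=pickle.load(open("w5.pkl","rb")); ms=env.camera_model("scene")
W=lambda u,v:((u-420+.5)/2.405-.5+170,(v+.5)/2.4-.5+80)
tx=np.array([np.cos(np.radians(77)),np.sin(np.radians(77)),0]);ty=np.array([tx[1],-tx[0],0])
A,B=onz(m,W(618,122),120),onz(m,W(618,2),120); print("card pts",A.round(1),B.round(1),np.degrees(np.arctan2(*(B-A)[1::-1])))
print("mid by near end",(A+58*np.array([np.cos(np.radians(77.2)),np.sin(np.radians(77.2)),0])).round(1))
n=np.array([.975,-.2215,0]); print("across offset of card pts vs TCP",[(p-t)@n for p in(A,B)])
for k in range(5,26,2): print("hinge h",k,proj(ms,t-15*tx-[0,0,k])[0].round(1), "tipcorner k",k+36,proj(ms,t-15*tx+20*ty-[0,0,k+36])[0].round(1),proj(ms,t+15*tx+20*ty-[0,0,k+36])[0].round(1))
# wrist: front end faces of jaws / pin
for k in (13,17): print(k,(proj(m,[t+15*tx-[0,0,k],t+15*tx+12*ty-[0,0,k+36],t+15*tx-12*ty-[0,0,k+36],t+15*tx+20*ty-[0,0,k+36],t+15*tx-20*ty-[0,0,k+36]])-[170,80])*2.4+[420,0])
```

```text
card pts [512.5 -14.3 120. ] [521.2  23.9 120. ] 77.12878466136951
mid by near end [525.3  42.2 120. ]
across offset of card pts vs TCP [np.float64(1.81553679167172), np.float64(1.864823317887602)]
hinge h 5 [244.8 186. ] tipcorner k 41 [249.8 200.6] [260.  194.8]
hinge h 7 [244.8 186.6] tipcorner k 43 [249.8 201.1] [259.9 195.3]
hinge h 9 [244.8 187.1] tipcorner k 45 [249.8 201.5] [259.9 195.8]
hinge h 11 [244.8 187.6] tipcorner k 47 [249.9 202. ] [259.9 196.2]
hinge h 13 [244.9 188.1] tipcorner k 49 [249.9 202.5] [259.9 196.7]
hinge h 15 [244.9 188.6] tipcorner k 51 [249.9 203. ] [259.9 197.2]
hinge h 17 [244.9 189.1] tipcorner k 53 [249.9 203.5] [259.9 197.7]
hinge h 19 [244.9 189.6] tipcorner k 55 [249.9 203.9] [259.9 198.2]
hinge h 21 [244.9 190.2] tipcorner k 57 [249.9 204.4] [259.9 198.7]
hinge h 23 [245.  190.7] tipcorner k 59 [249.9 204.9] [259.9 199.1]
hinge h 25 [245.  191.2] tipcorner k 61 [249.9 205.4] [259.9 199.6]
13 [[612.07355166 299.91416452]
 [652.26821137 259.36865073]
 [571.89625868 259.33272941]
 [679.06362581 259.38062663]
 [545.11037026 259.32075777]]
17 [[612.07432224 294.70823221]
 [651.60545564 255.60489387]
 [572.55995306 255.5700589 ]
 [677.95856409 255.61650756]
 [546.21605878 255.55844927]]
```

```bash
python3 -m jog '{"jaw":[10,10,10,10,10,10,10,10],"slide":[[0.3,0.06,0],[0.6,0,0],[0.8,0,0],[0.8,0,0],[0.6,0,0],[0.4,0,0],[0.1,0,0],[0,0,0]],"spin":[0,0,0,0,0,0,0,0]}'
python3 -c "
from h import *
plan([525,41.5,175],77.1)"
```

```text
time_s: 18.45
ee_pos: [525.4, 41.4, 216.2]
ee_rot: [-180.0, 0.0, 77.1]
force: [-0.9, -0.4, -0.5]
gripper_width: 27.6
gripper_force: 30.0
t 18.45 at [525.4  41.4 216.2] [-180.     0.    77.1] F [-0.9 -0.4 -0.5] w 27.6 30.0 j [ 3. 14. 96. -0. 71. 16.]
spin units -0.004  then slide units [ 1.000e-03 -1.500e-02  1.374e+00]
```

Down until the tips are just above the edge, then a look.

```bash
python3 -m jog '{"jaw":[10,10,10,10,10,10],"slide":[[0,-0.01,0.3],[0,0,0.4],[0,0,0.35],[0,0,0.1],[0,0,0.05],[0,0,0]],"spin":[0,0,0,0,0,0]}'
python3 - <<'E'
from h import *
import pickle
t=env.state()["ee_pos"];m=env.camera_model("wrist"); f=env.grab_frame("wrist"); g=env.grab_frame("scene")
pickle.dump((m,t),open("w6.pkl","wb")); print(t)
ms=env.camera_model("scene");p=proj(ms,t)[0].round();u0,v0=int(p[0])-35,int(p[1])-30
print(u0,v0, "card top exp scene crop",((proj(ms,[[512.3,-15,120],[538,98.2,120]])-[u0,v0])*6).round(0).tolist())
c=np.zeros((600,800,3),np.uint8)
c[:480,:420]=cv2.resize(g[v0:v0+80,u0:u0+70,::-1],(420,480),interpolation=cv2.INTER_CUBIC)
c[:,420:]=cv2.resize(f[80:330,170:328,::-1],(380,600),interpolation=cv2.INTER_CUBIC)
cv2.imwrite("pics/c6.png",c)
print("wrist crop edge end", ((proj(m,[[538,98.2,120],[530,64,120]])-[170,80])*2.4+[420,0]).round(0).tolist())
E
```

```text
time_s: 19.05
ee_pos: [525.2, 40.8, 180.2]
ee_rot: [-180.0, 0.0, 77.0]
force: [-0.2, 0.2, -1.1]
gripper_width: 27.8
gripper_force: 30.0
[525.17558824  40.81887518 180.20331565]
250 142 card top exp scene crop [[100.0, 328.0], [308.0, 206.0]]
wrist crop edge end [[611.0, 109.0], [610.0, 224.0]]
```

View pics/c6.png

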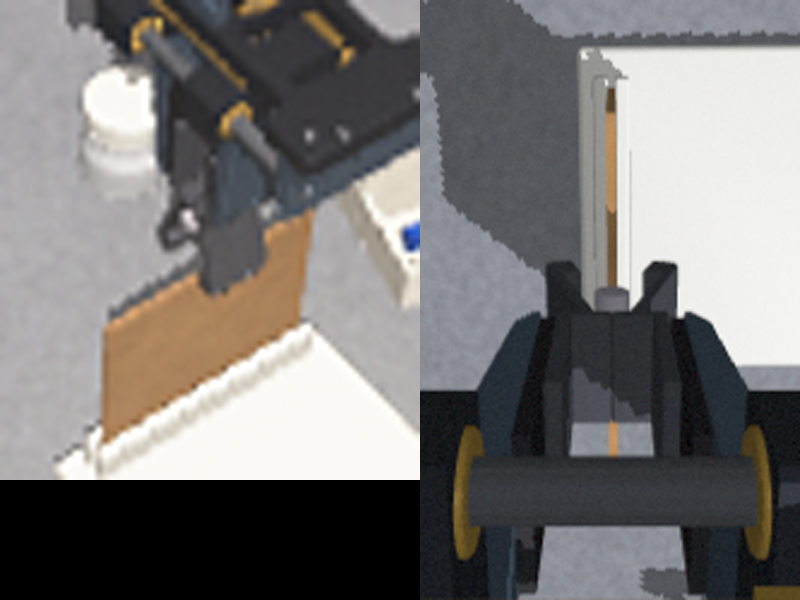

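The card edge (columns 607–616) is centred under the hinge pin (column 612). I'll check where the middle of the edge is.

Run:
```python
from h import *
import pickle
for fn,uvs in(("w5.pkl",[(618,122)]),("w6.pkl",[(611.5,88),(611.5,110)])):
    m,t=pickle.load(open(fn,"rb")); T=m["camera_from_world"]; T=np.array(T); print("cam",(-T[:3,:3].T@T[:3,3]).round(0))
    for u,v in uvs: print(onz(m,((u-420+.5)/2.405-.5+170,(v+.5)/2.4-.5+80),120).round(1), onz(m,((u-420+.5)/2.405-.5+170,(v+.5)/2.4-.5+80),32).round(1))
m,t=pickle.load(open("w6.pkl","rb"))
print("base corners exp crop", ((proj(m,[[670.9,80.7,12],[524.6,113.9,12]])-[170,80])*2.4+[420,0]).round(0).tolist())
ms=env.camera_model("scene")
print("scene near/far", onz(ms,(250+105/6,142+322/6),120).round(1),onz(ms,(250+312/6,142+211/6),120).round(1))
```

```text
cam [518.  15. 386.]
[512.5 -14.3 120. ] [510.8 -24.   32. ]
cam [543. 120. 350.]
[539.4 104.3 120. ] [537.8  98.5  32. ]
[537.9  98.1 120. ] [535.8  89.9  32. ]
base corners exp crop [[924.0, 54.0], [572.0, 55.0]]
scene near/far [512.  -11.1 120. ] [541.   97.3 120. ]
```

The edge ends are at y = -14.3 and 98.1, so the middle is (525.2, 41.9), 1 mm ahead of the clip. Final descent.

```bash
python3 -m jog '{"jaw":[10,10,10,10,10,10,10,10],"slide":[[0.03,0,0.1],[0,0,0.2],[0,0,0.2],[0,0,0.2],[0,0,0.15],[0,0,0.06],[0,0,0],[0,0,0]],"spin":[0,0,0,0,0,0,0,0]}'
python3 - <<'E'
from h import *
plan([525.2,41.9,153],77.1)
t=env.state()["ee_pos"];f=env.grab_frame("wrist"); g=env.grab_frame("scene")
ms=env.camera_model("scene");p=proj(ms,t)[0].round();u0,v0=int(p[0])-35,int(p[1])-30
print(u0,v0)
ty=np.array([.975,-.2215,0]);tx=np.array([.2215,.975,0])
for k in(47,50,53): print(k,((proj(ms,[t-15*tx+20*ty-[0,0,k],t+15*tx+20*ty-[0,0,k]])-[u0,v0])*6).round(0).tolist())
c=np.zeros((600,800,3),np.uint8)
c[:480,:420]=cv2.resize(g[v0:v0+80,u0:u0+70,::-1],(420,480),interpolation=cv2.INTER_CUBIC)
c[:,420:]=cv2.resize(f[80:330,170:328,::-1],(380,600),interpolation=cv2.INTER_CUBIC)
cv2.imwrite("pics/c7.png",c)
E
```

```text
time_s: 19.95
ee_pos: [525.5, 41.8, 153.2]
ee_rot: [180.0, -0.0, 77.0]
force: [0.2, 1.1, 0.0]
gripper_width: 27.7
gripper_force: 30.0
t 19.95 at [525.5  41.8 153.2] [180.  -0.  77.] F [0.2 1.1 0. ] w 27.7 30.0 j [  3.  17. 101.  -0.  62.  16.]
spin units -0.012  then slide units [-0.001 -0.01   0.005]
250 148
47 [[206.0, 294.0], [260.0, 263.0]]
50 [[206.0, 298.0], [259.0, 267.0]]
53 [[205.0, 302.0], [259.0, 271.0]]
```

View pics/c7.png

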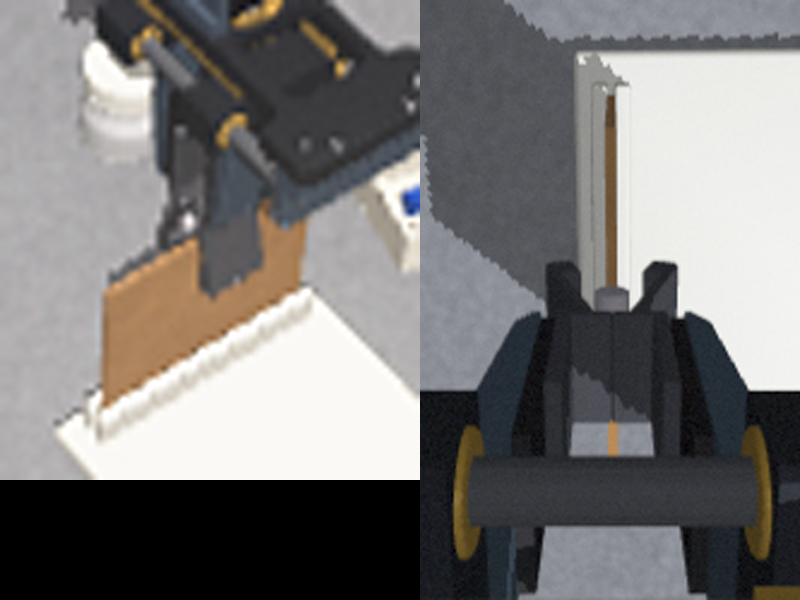

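The jaws straddle the card centrally, with tips about 15 mm below the edge. I'll go 2 mm deeper for margin, then hand in.

```bash
python3 -m jog '{"jaw":[10,10,10,10],"slide":[[0,0,0.04],[0,0,0.03],[0,0,0],[0,0,0]],"spin":[0,0,0,0]}' && python3 -c "
from workcell import env
print(env.job_done())"
```

```text
time_s: 20.45
ee_pos: [525.3, 41.8, 150.9]
ee_rot: [-180.0, 0.0, 77.0]
force: [-0.5, -0.2, -1.1]
gripper_width: 27.7
gripper_force: 30.0
the job is handed in; nothing more can be done
None
```

The job is handed in at about 20.5 s: the canister stands released and upright on the coaster, and the clip is held fully open astride the middle of the card's top edge, jaws about 17 mm below it and, by the camera views and near-zero wrist force, not touching the card.

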